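# Rock the angle gauge on the stud block to the red mark and hold it

## Task

Pick up the angle gauge by its blue grip, hold it level across the uneven stud block with the middle of its foot resting on the rounded ridge, then rock it sideways on the ridge, in the plane of its dial, until the swinging black pointer settles on the red mark. Finish holding it there: keep hold of the grip, with the foot still pressed lightly on the ridge and the pointer still on the mark, so that a colleague can pencil the bevel line. Leave the other things on the bench where they are.

Things in the scene. Friction and masses are not known exactly. Their poses are not given: they have to be found in the camera images.
- gauge: Loose angle gauge, 0.3 to 0.5 kg, standing on its foot. Origin: centre of the foot's flat underside; x is square to the dial (shown on both faces), y along the foot, z up. Aluminium foot 30 (x) by 120 (y) by 12; white dial plate 8 thick (x), 120 wide, z = 12 to 141; blue grip block on top, 24 thick (x), 44 wide, z = 140 to 182. Pointer pivot at z = 125. Its x is within 25 degrees of world x.
- gauge_grip (a point): Centre of the blue grip block, 162 mm above the gauge's underside, on its middle line; its axes are the gauge's. Take the grip from above, fingers closing along the gauge's x (24 mm).
- pointer (a joint): Swing of the black pointer, rad: 0 when it points straight at the foot, positive when its tip is towards the gauge's +y. It hangs freely by gravity and settles in about 1.5 s: with the gauge rocked by an angle a about its own +x axis it settles at -a. Nothing can touch or push it.
- mark (a joint): Where the red mark rider stands on the dial, rad, same zero and sense as the pointer (0.16 to 0.36 at the start, differing each time). It is stiff and stays put. The pointer is on the mark when the two values agree.
- pointer_tip (a point): Tip of the pointer, 95 mm from the pivot, at mid-thickness of the dial.
- mark_tip (a point): Point of the red mark, 95 mm from the pivot on the same arc as the pointer's tip, at mid-thickness of the dial. The pointer is on the mark when these two points are together.
- stud_block: Uneven stud block, fixed to the bench. Origin: centre of its underside; x runs along the ridge, z up. Base board 110 (x) by 100 by 10, a grey foam pad, and on it a timber offcut 80 (x) by 64 (y) whose top is a half-round ridge along x, radius 20 (axis 56 above the bench, crown 76), between uneven shoulders 56 high at +y, 44 at -y. The gauge goes across it, its x along the ridge.
- crown (a point): Middle of the ridge's top line, 76 mm above the bench when not pressed; axes as the stud block. The timber sinks straight down on its foam, starting at about 2 N, then 1 mm for every 2.5 N, 9 mm at most, and springs back.
- tape: Roll of yellow masking tape lying flat, 96 across, 24 high; leave alone. Origin: centre of the underside.
- sanding_block: Cork sanding block 70 by 110 by 32 high; leave alone. Origin: centre of the underside.
- filler_tin: Closed filler tin 76 across, 90 high; leave alone. Origin: centre of the underside.
- filling_knife: Filling knife about 200 long lying flat; leave alone. Origin: underside, middle of its length.
- pencil: Flat red carpenter's pencil 165 long, 14 wide, 9 high, lying flat; leave alone. Origin: centre of the underside.
- disc_box: Carton of sanding discs 130 by 130 by 70 high; leave alone. Origin: centre of the underside.
Not all that is in view belongs to the job. Of the things that look like the gauge, the smallest one is meant. What is shaped like the stud_block but purple is not meant.

How it is judged (in metres and radians):
On the way, in this order (a step that is already met when the one before it is completed fails the run):
1. the gripped gauge rests level on the ridge of the stud block, pointer not yet on the mark (contact force between the fingers and gauge above 2 N and contact force between gauge and stud_block between 0.5 and 25 N and horizontal distance between gauge and crown below 0.03 m and height (world z) of gauge above 0.05 m and angle between gauge's own x axis and vertical between 1.4 and 1.74 rad and angle between the x axis of gauge and the x axis of stud_block, either way round below 0.26 rad and angle between gauge's own z axis and vertical below 0.09 rad and distance between pointer_tip and mark_tip above 0.006 m), for 0.2 s.
2. rocked on the ridge, the pointer settles on the mark (contact force between the fingers and gauge above 2 N and contact force between gauge and stud_block between 0.5 and 25 N and horizontal distance between gauge and crown below 0.03 m and height (world z) of gauge above 0.05 m and angle between gauge's own x axis and vertical between 1.4 and 1.74 rad and angle between the x axis of gauge and the x axis of stud_block, either way round below 0.26 rad and distance between pointer_tip and mark_tip below 0.006 m and velocity of joint pointer between -0.15 and 0.15 rad/s), for 0.3 s.
At the end, for the whole second after the job is handed in: Gauge gripped (over 2 N), foot on the ridge with 0.5 to 25 N, its middle within 30 mm of the ridge's middle, square within 15 degrees, leaning under 9 degrees out of its plane; pointer at rest within 6 mm of the mark; gauge still; other things within 20 mm of their start (all of step 2 and linear speed of gauge below 0.02 m/s and distance of each of tape, sanding_block, filler_tin, filling_knife, disc_box, pencil from where it was at the start of the episode below 0.02 m); the arm keeps its last pose, push and grip.
It fails at once if the gauge is pressed hard (over 40 N) on the stud block (contact force between gauge and stud_block above 40 N).
It fails at once if another thing on the bench is pushed out of its place (over 20 mm) (distance of any of tape, sanding_block, filler_tin, filling_knife, disc_box, pencil from where it was at the start of the episode above 0.02 m).
It fails at once if the gauge is tipped over (more than 45 degrees) (angle between gauge's own z axis and vertical above 0.79 rad).
It also fails if it takes over 48 s, if anything falls off the work surface, if the arm or the gripper's body presses on something with over 40 N, if the wrist force passes 120 N, or if a joint passes its speed limit or range.

## Robot

A 6-joint arm with a two-finger parallel gripper is mounted at the origin on the work surface. World frame = base frame: x ahead of the robot, y to its left, z up, the work surface at z = 0. Lengths are in mm, angles in rad, forces in N, time in s.
With the tool pointing down it reaches from about 350 to 975 mm from the base axis. Payload 7.1 kg.
Tool frame: the origin (TCP) lies midway between the tips of the shut fingers; the grasp point (between the pads) lies 19 mm behind it (ctrl.grip_point_offset is the distance from the TCP to the grasp point, in mm); z points along the fingers, y is the line along which they close (so a half turn about z gives the same grasp; the last joint's range is limited). The gripper opens to 88 mm and grips with 3 to 60 N. Pads are 20 mm wide; open, the fingers measure 115 mm over their backs; the gripper's body (75 mm by 178 mm) begins 61 mm behind the grasp point.
Start: joints at [-1.234, 0.423, 1.63, -0, 1.089, -0.019], TCP at [217.729, -585.832, 222.675] pointing down, gripper open.
Joint ranges: [-3, 3], [-0.9, 2.11], [0.09, 2.58], [-1.31, 4.45], [0.11, 2.69], [-2.54, 2.54]. Speed limits (rad/s): [2.39, 2.39, 3.01, 3.14, 3.14, 3.14].

## Interface

Orientations are given as a rotation vector (axis times angle).
In Python, from workcell import get_obs, optics, close_job, spotter, ctrl gives the robot as it stands. The module is installed in compiled form; this text tells all that it offers.
- The arm moves only by the tool move_arm, never from a script. Its argument "rows" is a list of rows, each a list of 5 numbers: the shift along the tool's x, y, z in cm, then the turn about the tool's z in degrees, then the opening in per cent of the stroke, from 0 (shut) to 100 (fully open). A call has 1 to 10 rows; each row shifts and turns the commanded pose from where the row before left it, along the tool's axes as they then stand; what a row does not reach is not made up. A row lasts 1/8 s, in which the tool goes at most 62.5 mm and 10.7 degrees, less where a joint would pass 70% of its speed; a pose out of reach is approached as far as the arm can. A call with a gripper value outside its range is refused whole. The fingers move at their own pace and stop on an object; the grip force is fixed at half the most. Time passes only in rows, so rows that do not move let the fingers close. It gives the time, the measured TCP pose, the force, the opening and the grip force at its end, in the units of the state.
- get_obs(): the state, without advancing time (a new reading comes with each control period).
- optics.get_image(name): name is "side" or "top" or "wrist"; returns the picture (400x640x3 uint8, blue, green, red); there is no depth.
- optics.calibration(name): a dict with "camera_matrix" (3x3 intrinsics, pixels), "xyz" and "orientation" of the camera in the world. Camera axes: x right, y down, z forward; pixel columns grow to the right and rows downward; lengths in mm; the calibration is good to about 2 mm. A picture is of the moment at which its call begins: read the wrist's pose just before it. calibration takes no time and is no camera call; for the wrist camera it gives the pose at the moment of the call.
- close_job(): hands the job in; it is judged then, once.
Trained networks look in the newest picture that a camera, given by its name, has taken for a name from the list of things; names that differ only in an ending like _2 or _b are one class to them, and where a whole thing is asked for, a point or a joint stands for the part that bears it (a point fixed in the world has none). Each returns a list of dicts, best first, with "conf" (0 to 1); they miss things now and then, are a little off and sometimes report something else, mostly with a low value. They report only what shows in the picture. A call takes as long as a camera call. They do not tell look-alikes from the thing itself.
- spotter.find_in(camera, label): "point" ([column, row] in pixels, amid what is visible of it).
- spotter.regions_of(camera, label): "region" (400x640 bool, what is visible of it) and "point" ([column, row] in pixels, amid what is visible of it).
The state is a dict: "t": time; "qpos": joint angles; "qvel": joint speeds; "joint_torque": joint torques, N m; "ee_pos": TCP position; "orientation": TCP orientation; "ft_force": force on the tool from outside, world axes, zero at the start; "moment": the same for the moment, N m; "width": finger opening in mm; "grasp_force": force on a finger pad.
Only numpy, scipy, OpenCV 4.12 (cv2) and the standard library are available. Lean on these libraries where they do the work, as an engineer would, in place of code of your own. Each camera call takes 0.05 s, during which the arm holds its last target. There are 200 camera calls.

## Working session

There is one attempt and no reset: what is moved stays moved. The work goes in short steps, Python scripts to look and compute and a tool call to move; the robot and the scene stay as the last step left them, time stands still between calls to the robot, and variables do not carry over. Pictures are saved under pics/ and viewed, at most 12 in all, crops included, and the job is handed in when it is done.

Besides the shell and the picture viewer there is one more tool, called after ">>>" as name(argument=value, ...) on one line, values as JSON. move_arm: Moves the arm, as the interface text tells. Its arguments: {"type":"object","properties":{"rows":{"type":"array","items":{"type":"array","items":{"type":"number"}}}},"required":["rows"]}

```bash
mkdir -p pics; cat > h.py <<'E'
import numpy as np, cv2
from scipy.spatial.transform import Rotation as R
from workcell import get_obs, optics, close_job, spotter, ctrl
def cal(n):
    c=optics.calibration(n); o=np.array(c["orientation"],float)
    M=o if o.shape==(3,3) else R.from_rotvec(o).as_matrix()
    return np.array(c["camera_matrix"]),np.array(c["xyz"],float),M
def onplane(n,p,z,c=None):
    K,t,M=c or cal(n); d=M@np.linalg.solve(K,[p[0],p[1],1.]); return t+d*(z-t[2])/d[2]
def proj(n,P,c=None):
    K,t,M=c or cal(n); q=K@(M.T@(np.asarray(P,float)-t)); return q[:2]/q[2]
def tri(p1,c1,p2,c2):
    A=[];b=[]
    for p,(K,t,M) in((p1,c1),(p2,c2)):
        d=M@np.linalg.solve(K,[p[0],p[1],1.]); d/=np.linalg.norm(d); Q=np.eye(3)-np.outer(d,d); A.append(Q); b.append(Q@t)
    return np.linalg.lstsq(np.vstack(A),np.hstack(b),rcond=None)[0]
E
python3 - <<'E'
from h import *
a={n:optics.get_image(n) for n in("top","side")}
for n in a: cv2.imwrite(f"pics/{n}0.png",a[n])
print(optics.calibration("top"),optics.calibration("side"))
for n in a:
  for l in("gauge","gauge_grip","stud_block","crown","mark_tip","pointer_tip"):
    print(n,l,[(np.round(d["point"]),round(d["conf"],2)) for d in spotter.find_in(n,l)])
print(ctrl.grip_point_offset,get_obs())
E
```

```text
{'camera_matrix': array([[486.74777892,   0.        , 324.3062979 ],
       [  0.        , 486.74777892, 199.44015227],
       [  0.        ,   0.        ,   1.        ]]), 'xyz': array([ 413.76468326,   39.43863399, 1471.85424312]), 'orientation': array([-2.2142667 ,  2.15724707, -0.08493392])} {'camera_matrix': array([[391.45929738,   0.        , 321.77706704],
       [  0.        , 391.45929738, 195.750761  ],
       [  0.        ,   0.        ,   1.        ]]), 'xyz': array([ 490.38781862, -609.0238266 ,  949.57162844]), 'orientation': array([-2.4675606 ,  0.02872496, -0.0150315 ])}
top gauge [(array([278., 266.]), 0.98), (array([359., 261.]), 0.88), (array([288., 205.]), 0.71)]
top gauge_grip [(array([279., 266.]), 0.76), (array([288., 201.]), 0.75), (array([361., 258.]), 0.58)]
top stud_block [(array([459., 202.]), 0.63), (array([399., 200.]), 0.62), (array([287., 204.]), 0.6)]
top crown [(array([399., 198.]), 0.97), (array([463., 197.]), 0.8)]
top mark_tip []
top pointer_tip []
side gauge [(array([259., 235.]), 0.88), (array([256., 170.]), 0.71), (array([322., 185.]), 0.69)]
s
[... 390 characters left out ...]
0.54)]
18.700000000000003 {'t': 0.7, 'qpos': array([-1.23403222e+00,  4.23083192e-01,  1.62990996e+00,  3.16694904e-05,
        1.08863594e+00, -1.89923516e-02]), 'qvel': array([ 0.00193432, -0.00146851,  0.00100243, -0.00058512, -0.00041435,
        0.00169574]), 'joint_torque': array([ 1.55164427e-03, -5.44419515e+01, -2.74006087e+01,  6.45557977e-02,
        1.67951023e-02, -2.49682148e-05]), 'ee_pos': array([ 217.71349202, -585.82101313,  222.68164296]), 'orientation': array([-3.09198682e+00, -5.55848826e-01, -3.44624189e-05]), 'ft_force': array([0.15163769, 0.77527917, 0.08421164]), 'moment': array([-0.02450642,  0.04355917,  0.0141496 ]), 'grasp_force': 0.0, 'width': 87.56129043813684}
```

View pics/top0.png

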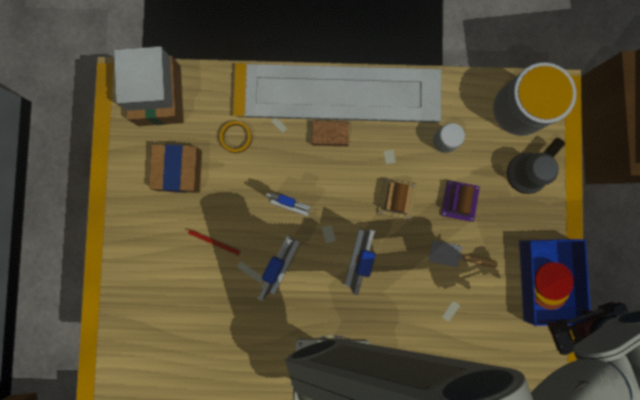

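View pics/side0.png

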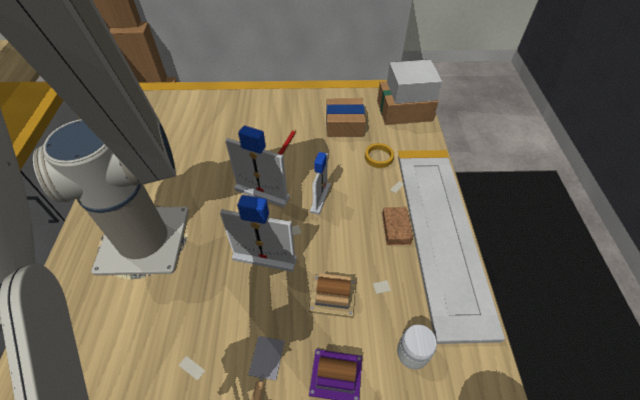

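The three gauge look-alikes in top are A (288,202), B (276,266) and C (362,260). A looks smallest, at about 48 px against 67 px, and its foot runs roughly along world y as described. The block is the natural-timber one at top (399,198), because the purple one at (461,200) is excluded. I'll measure these and confirm with a crop.

```bash
python3 - <<'E'
from h import *
a={n:optics.get_image(n) for n in("top","side")}
ct,cs=cal("top"),cal("side")
g={}
for n in a:
  g[n]=[]
  for l in("gauge","gauge_grip","stud_block","crown"):
    for d in spotter.regions_of(n,l):
      m=d["region"]; r=cv2.minAreaRect(np.argwhere(m)[:,::-1].astype(np.float32))
      print(n,l,np.round(d["point"],1),round(d["conf"],2),m.sum(),np.round(r[0],1),np.round(r[1],1),round(r[2],1))
for nm,p,q in (("A",(288,201),(320,162)),("B",(273,270),(254,208)),("C",(366,262),(252,139))):
  print(nm,tri(p,ct,q,cs))
print("crown",tri((399,198),ct,(333,289),cs),onplane("top",(399,198),76),onplane("side",(333,289),76))
t=cv2.resize(a["top"][170:310,240:420],None,fx=4,fy=4,interpolation=3)
s=cv2.resize(a["side"][120:320,215:365],None,fx=2.8,fy=2.8,interpolation=3)
im=np.zeros((600,800,3),np.uint8); s=s[:560]
s=cv2.resize(s,(300,400)); t=cv2.resize(t,(500,389)); im[:389,:500]=t; im[:400,500:]=s; cv2.imwrite("pics/c1.png",im[:400])
E
```

```text
top gauge [275.9 265.3] 0.84 1006 [276.  268.5] [18.3 68.9] 26.6
top gauge [287.  202.9] 0.8 425 [287.7 202.4] [44.6 11.7] 18.4
top gauge [360.1 262.6] 0.6 1061 [361.6 261.4] [21.8 64.5] 15.3
top gauge_grip [279.6 270.1] 0.91 1026 [276.4 268.7] [19.2 68.9] 26.6
top gauge_grip [358.6 260.1] 0.89 1177 [362.  261.9] [23.1 66.7] 14.7
top gauge_grip [286.3 199.8] 0.77 490 [287.8 202.5] [46.2 12.5] 19.4
top stud_block [457.7 203.2] 0.63 1149 [459.8 200.8] [32.8 36.2] 10.6
top stud_block [400.3 198.1] 0.58 1231 [396.9 198.8] [34.1 38. ] 8.7
top crown [462.2 195.6] 0.91 630 [462.6 198.8] [22.9 29.1] 8.1
top crown [284.8 203.1] 0.73 407 [288.9 202.8] [42.7 11.7] 18.4
top crown [396.5 197.8] 0.64 660 [398.3 197.2] [23.6 29.3] 10.0
side gauge [320.  185.1] 0.97 804 [320.1 182.1] [16.2 60.5] 2.6
side gauge [258.9 235.2] 0.92 3877 [257.9 231.1] [82.7 67.2] 9.5
side gauge [256.4 167.9] 0.83 3110 [257.1 166.7] [85.3 52.2] 78.7
side gauge [264.1 358.5] 0.35 1317 [263.1 368.6] [28.4 64.6] 12.5
side gauge_grip [256.7 166.2] 0.83 3204 [257.2 166.1] [85.8 53.8] 78.9
side gauge_grip [317.  182.3] 0.76 821 [320.4 182.3] [17.5 62.5] 3.7
side gauge_grip [262.4 233.5] 0.75 3915 [258.2 230.7] [83.8 66.9] 11.0
side stud_block [337.9 373. ] 0.9 2349 [335.5 375.4] [51.1 48.8] 6.5
side stud_block [334.8 292.8] 0.6 1629 [332.5 294.7] [43.3 39.2] 7.1
side stud_block [346.3 119. ] 0.4 1470 [345. 117.] [38. 38.] 90.0
side crown [335.5 372.1] 0.85 1327 [336.2 370.6] [38.1 36.9] 7.6
side crown [330.7 287.2] 0.82 980 [332.  289.3] [34.  30.4] 7.1
A [504.7885319  132.62810548 168.71570187]
B [ 290.93138516  192.92017362 -114.04729241]
C [365.99208702 -54.8135511  432.16372899]
crown [ 530.39406478 -184.51187283   45.93106059] [ 526.43752821 -179.85502367   76.        ] [ 530.53765641 -198.50642044   76.        ]
```

View pics/c1.png

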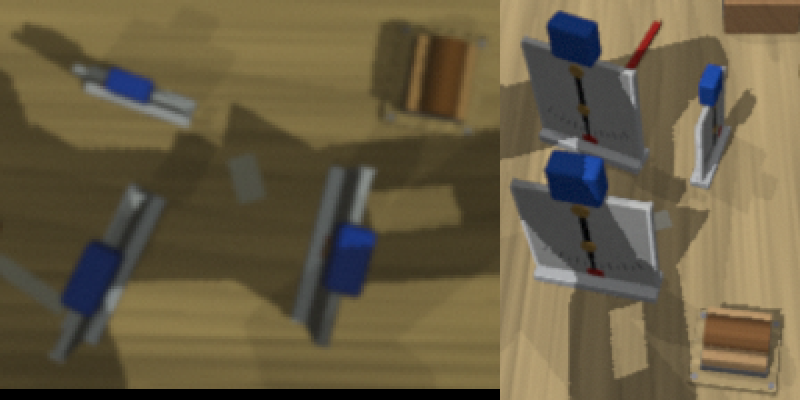

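```bash
cat >> h.py <<'E'
def toolM(): return R.from_rotvec(get_obs()["orientation"]).as_matrix()
def goto(P,gx=None):
    "shift in tool axes (cm) now->P and turn (deg, tool z) so tool y lies along world heading gx (deg)"
    o=get_obs(); M=toolM(); d=M.T@(np.asarray(P,float)-o["ee_pos"])/10
    y=np.degrees(np.arctan2(M[1,1],M[0,1])); tr=None if gx is None else -((gx-y+90)%180-90)
    print("shift",np.round(d,2),"turn",tr,"heading",round(y,1),"tcp",np.round(o["ee_pos"],1),"t",o["t"])
E
python3 - <<'E'
from h import *
K,t,M=cal("wrist"); T=toolM(); o=get_obs()
print("cam in tool",T.T@(t-o["ee_pos"]),T.T@M,K[0])
goto([480,-180,420]); goto([505,133,420],-18.4)
c=cal("top"); 
def hd(u,v,z):
  d=onplane("top",v,z,c)-onplane("top",u,z,c); return np.degrees(np.arctan2(d[1],d[0]))
w=np.radians(18.4);print("gauge y heading",hd((288+20*np.cos(w),202+20*np.sin(w)),(288-20*np.cos(w),202-20*np.sin(w)),80))
w=np.radians(9);print("ridge",hd((398-20*np.sin(w),198+20*np.cos(w)),(398+20*np.sin(w),198-20*np.cos(w)),76))
E
```

```text
cam in tool [  81.16866203   -0.2341169  -162.09597049] [[ 3.97442061e-04 -9.56170247e-01 -2.92811031e-01]
 [ 9.99999627e-01  6.04675410e-04 -6.17226484e-04]
 [ 7.67229230e-04 -2.92810677e-01  9.56170131e-01]] [298.25962808   0.         310.73832788]
shift [ 38.72 -28.9  -19.73] turn None heading -69.6 tcp [ 217.7 -585.8  222.7] t 1.2
shift [ 51.97 -57.37 -19.73] turn -51.21269472348098 heading -69.6 tcp [ 217.7 -585.8  222.7] t 1.2
gauge y heading 73.08709001052257
ridge -8.117242683075762
```

>>> move_arm(rows=[[0,0,-4,0,100],[4.9,-3.6,-2,0,100],[4.9,-3.6,-2,0,100],[4.9,-3.6,-2,0,100],[4.9,-3.6,-2,0,100],[4.9,-3.6,-2,0,100],[4.9,-3.6,-2,0,100],[4.9,-3.6,0,0,100],[4.4,-3.6,0,0,100],[0,0,0,-10,100]])

```text
t: 2.45
ee_pos: [476.9, -185.0, 380.0]
orientation: [-3.028, -0.835, -0.001]
ft_force: [-0.7, -0.6, 0.4]
width: 87.9
grasp_force: 0.0
```

>>> move_arm(rows=[[0,0,0,-10,100],[0,0,0,-10,100],[0,0,0,-10,100],[0,0,0,-10,100],[0,0,0,0,100],[0,0,0,0,100]])

```text
t: 3.2
ee_pos: [475.4, -188.2, 379.9]
orientation: [2.57, 1.806, 0.0]
ft_force: [0.7, -0.3, 0.0]
width: 87.9
grasp_force: 0.0
```

```bash
python3 - <<'E'
from h import *
c=cal("wrist"); a=optics.get_image("wrist"); cv2.imwrite("pics/w1.png",a); np.savez("w1.npz",K=c[0],t=c[1],M=c[2])
for l,z in(("stud_block",40),("crown",76)):
  for d in spotter.regions_of("wrist",l):
    r=cv2.minAreaRect(np.argwhere(d["region"])[:,::-1].astype(np.float32)); b=np.array([onplane("wrist",p,z,c)[:2] for p in cv2.boxPoints(r)])
    print(l,np.round(d["point"]),round(d["conf"],2),np.round(onplane("wrist",d["point"],z,c)),np.round(b).tolist())
goto([505,133,380],-16.9)
E
```

```text
stud_block [365. 237.] 0.76 [ 524. -348.   40.] [[487.0, -299.0], [587.0, -318.0], [575.0, -418.0], [468.0, -399.0]]
stud_block [343. 148.] 0.68 [ 535. -182.   40.] [[487.0, -123.0], [587.0, -141.0], [576.0, -235.0], [470.0, -217.0]]
crown [345. 147.] 0.91 [ 536. -177.   76.] [[496.0, -140.0], [574.0, -152.0], [568.0, -214.0], [487.0, -202.0]]
crown [372. 245.] 0.74 [ 528. -348.   76.] [[497.0, -312.0], [573.0, -326.0], [565.0, -394.0], [486.0, -381.0]]
shift [ 3.124e+01 -8.050e+00 -1.000e-02] turn -2.8097385005992805 heading -19.7 tcp [ 475.4 -188.3  379.9] t 3.35
```

View pics/w1.png

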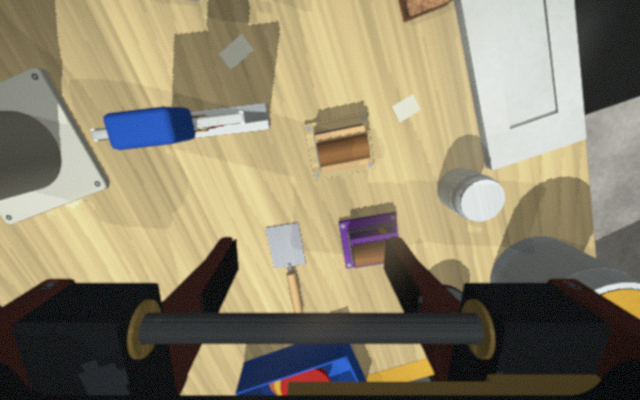

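w1 shows the timber block at (343,148) and the purple one at (365,237). Triangulated with the top view, the crown is at about (530,-179) and the ridge heads about -9°. Next I go over the gauge.

>>> move_arm(rows=[[4.5,-1.2,0,-3,100],[4.5,-1.2,0,0,100],[4.5,-1.2,0,0,100],[4.5,-1.2,0,0,100],[4.5,-1.2,0,0,100],[4.5,-1.2,0,0,100],[4.2,-0.9,0,0,100],[0,0,0,0,100],[0,0,0,0,100]])

```text
t: 4.47
ee_pos: [489.4, 133.4, 379.7]
orientation: [2.519, 1.877, -0.001]
ft_force: [-0.4, -0.1, -0.8]
width: 88.0
grasp_force: 0.0
```

```bash
python3 - <<'E'
from h import *
c=cal("wrist"); a=optics.get_image("wrist"); cv2.imwrite("pics/w2.png",a)
for l in("gauge","gauge_grip"):
  for d in spotter.regions_of("wrist",l):
    r=cv2.minAreaRect(np.argwhere(d["region"])[:,::-1].astype(np.float32)); 
    print(l,np.round(d["point"]),round(d["conf"],2),d["region"].sum(),np.round(cv2.boxPoints(r)).tolist(),np.round(onplane("wrist",d["point"],162,c)))
b=(a[...,0].astype(int)-a[...,2]>60)&(a[...,0].astype(int)-a[...,1]>40)
n,L,S,Ce=cv2.connectedComponentsWithStats(b.astype(np.uint8))
for i in range(1,n):
  if S[i,4]>150:
    r=cv2.minAreaRect(np.argwhere(L==i)[:,::-1].astype(np.float32)); P=np.array([onplane("wrist",p,182,c)[:2] for p in cv2.boxPoints(r)])
    print("blue",S[i],np.round(Ce[i]),np.round(P).tolist(),np.round(P.mean(0),1))
goto([505,133,380],-16.9)
print(proj("wrist",[505,133,162],c))
E
```

```text
gauge [180. 191.] 0.89 8929 [[93.0, 178.0], [256.0, 129.0], [279.0, 205.0], [116.0, 254.0]] [320. 166. 162.]
gauge [259. 308.] 0.65 7321 [[198.0, 265.0], [317.0, 265.0], [317.0, 395.0], [198.0, 395.0]] [359. -33. 162.]
gauge [319. 162.] 0.62 1426 [[310.0, 121.0], [331.0, 121.0], [331.0, 209.0], [310.0, 209.0]] [505. 151. 162.]
gauge [379. 300.] 0.5 868 [[355.0, 312.0], [355.0, 291.0], [400.0, 291.0], [400.0, 312.0]] [533. -71. 162.]
gauge_grip [184. 191.] 0.76 8772 [[94.0, 177.0], [256.0, 129.0], [278.0, 205.0], [117.0, 253.0]] [325. 165. 162.]
gauge_grip [263. 311.] 0.6 7390 [[196.0, 267.0], [315.0, 264.0], [318.0, 394.0], [199.0, 397.0]] [364. -39. 162.]
blue [313 154  19  37 643] [322. 172.] [[502.0, 165.0], [522.0, 159.0], [511.0, 116.0], [489.0, 123.0]] [506. 141.]
blue [ 117  189   80   47 2988] [156. 212.] [[228.0, 145.0], [260.0, 197.0], [349.0, 160.0], [321.0, 107.0]] [289.5 152.2]
blue [ 224  346   51   50 1542] [247. 377.] [[261.0, -155.0], [296.0, -67.0], [367.0, -88.0], [337.0, -178.0]] [ 315.2 -122.1]
shift [ 0.48  1.48 -0.01] turn 0.18788283101338266 heading -16.7 tcp [489.5 132.7 379.9] t 4.625
[322.38186934 175.43621028]
```

View pics/w2.png

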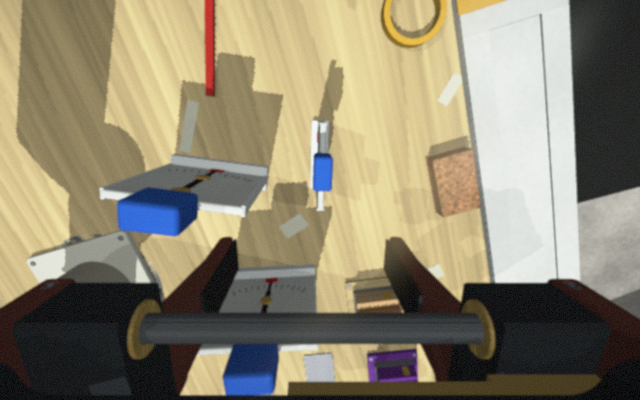

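```bash
python3 - <<'E'
from h import *
c=cal("wrist"); a=cv2.imread("pics/w2.png")
cv2.imwrite("pics/w2c.png",cv2.resize(a[105:225,280:360],None,fx=5,fy=5,interpolation=3))
g=np.radians(-16.9)
for cx,cy in((505,133),(506,138)):
  X=np.array([np.cos(g),np.sin(g),0]);Y=np.array([-np.sin(g),np.cos(g),0]);O=np.array([cx,cy,0])
  for n,l in(("top",[(x,y,182) for x in(-12,12) for y in(-22,22)]),("foot",[(x,y,12) for x in(-15,15) for y in(-60,60)])):
    print(cx,n,[((proj("wrist",O+X*x+Y*y+[0,0,z],c)-[280,105])*5).round().tolist() for x,y,z in l])
E
```

```text
505 top [[164.0, 452.0], [165.0, 276.0], [260.0, 453.0], [264.0, 277.0]]
505 foot [[152.0, 430.0], [154.0, 91.0], [234.0, 430.0], [241.0, 91.0]]
506 top [[162.0, 433.0], [163.0, 255.0], [258.0, 433.0], [263.0, 256.0]]
506 foot [[151.0, 416.0], [152.0, 75.0], [233.0, 417.0], [240.0, 76.0]]
```

View pics/w2c.png

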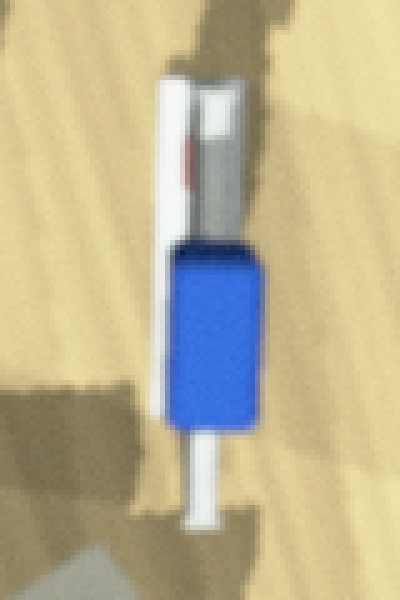

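The crop shows the gauge's blue grip top at crop (168..265, 265..432) and its foot rows at 76..417. That puts the gauge at about (507,137) with x heading about -18°. It is the smallest of the three, confirmed. I'll descend on it.

>>> move_arm(rows=[[0.9,1.6,0,1.3,100],[0,0,4,0,100],[0,0,4,0,100],[0,0,4,0,100],[0,0,4,0,100],[0,0,3,0,100],[0,0,2.5,0,100],[0,0,2.1,0,100],[0,0,0,0,100],[0,0,0,0,100]])

```text
t: 5.88
ee_pos: [508.5, 137.7, 144.4]
orientation: [2.541, 1.847, 0.001]
ft_force: [-0.2, -0.0, -0.3]
width: 87.5
grasp_force: 0.0
```

```bash
python3 - <<'E'
from h import *
c=cal("wrist"); a=optics.get_image("wrist"); cv2.imwrite("pics/w3.png",a)
o=get_obs(); print(o["ee_pos"],o["ft_force"]); goto([507.5,137,143],-18)
E
```

```text
[508.48299845 137.84044929 144.67756684] [ 0.24449098  0.7582708  -0.10191196]
shift [-0.11 -0.07  0.17] turn 0.04491315441396182 heading -18.0 tcp [508.5 137.8 144.7] t 5.925
```

View pics/w3.png

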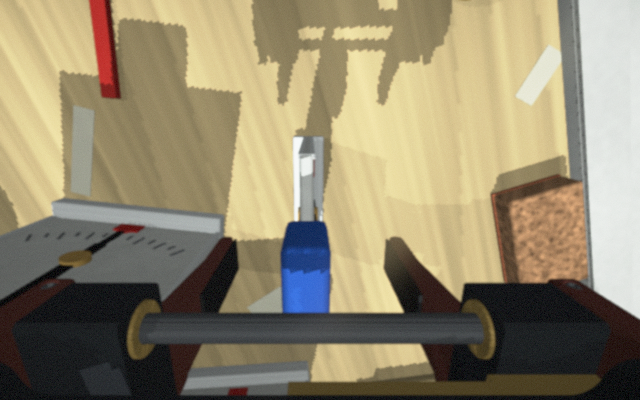

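```bash
python3 - <<'E'
from h import *
T=toolM();o=get_obs();c=cal("wrist")
for dx in(15,22,29):
  print(dx,[proj("wrist",np.array([*(o["ee_pos"]+T@[dx,0,0])[:2],z]),c).round() for z in(182,140)])
E
```

```text
15 [array([310., 262.]), array([310., 229.])]
22 [array([310., 248.]), array([310., 218.])]
29 [array([310., 234.]), array([310., 206.])]
```

>>> move_arm(rows=[[0,0,0.1,0,10],[0,0,0,0,10],[0,0,0,0,10],[0,0,0,0,10],[0,0,0,0,10],[0,0,0,0,10]])

```text
t: 6.68
ee_pos: [507.4, 137.8, 142.8]
orientation: [2.54, 1.849, -0.0]
ft_force: [-0.1, 0.4, 0.1]
width: 31.4
grasp_force: 0.0
```

>>> move_arm(rows=[[0,0,0,0,0],[0,0,0,0,0],[0,0,0,0,0],[0,0,0,0,0]])

```text
t: 7.18
ee_pos: [507.2, 137.8, 142.8]
orientation: [-2.54, -1.848, 0.0]
ft_force: [-0.3, 0.7, -1.8]
width: 23.8
grasp_force: 30.0
```

>>> move_arm(rows=[[0,0,-2,0,0],[0,0,-4,0,0],[0,0,-4,0,0],[0,0,-2,0,0],[-1,0.4,0,0,0],[-2,0.8,0,0,0],[-3,1.2,0,0,0],[-3,1.2,0,0,0],[-3,1.2,0,0,0],[-3,1.2,0,0,0]])

```text
t: 8.43
ee_pos: [517.0, -25.0, 260.8]
orientation: [-2.539, -1.847, 0.004]
ft_force: [0.1, 0.0, -4.3]
width: 24.1
grasp_force: 30.0
```

>>> move_arm(rows=[[-3,1.2,0,0,0],[-3,1.2,0,0,0],[-3,1.2,0,0,0],[-2.1,1,0,-3,0],[-2,0.9,0,-3,0],[-1,0.4,0,-3,0],[0,0,0,0,0],[0,0,0,0,0],[0,0,0,0,0]])

```text
t: 9.55
ee_pos: [533.0, -174.9, 262.4]
orientation: [-2.387, -2.042, 0.001]
ft_force: [-0.4, -0.1, -4.5]
width: 24.2
grasp_force: 30.0
```

```bash
python3 - <<'E'
from h import *
a={n:optics.get_image(n) for n in("top","side","wrist")}
for n in a: cv2.imwrite(f"pics/{n}4.png",a[n])
o=get_obs(); goto([530.4,-176.5,235],-9); print(o["ft_force"],o["width"],o["grasp_force"])
p=proj("side",[530,-179,150]).astype(int); s=a["side"][max(p[1]-75,0):p[1]+75,p[0]-60:p[0]+60]
im=np.hstack([cv2.resize(s,(480,600)),cv2.resize(a["wrist"][100:400,240:400],(320,600))])
print(p);cv2.imwrite("pics/c4.png",im)
E
```

```text
shift [-0.19 -0.27  2.79] turn 0.10765653730980773 heading -8.9 tcp [ 533.4 -175.   262.9] t 9.7
[ 0.20289912  0.03090005 -3.45558792] 23.81457094635633 29.9929341673851
[333 266]
```

View pics/c4.png

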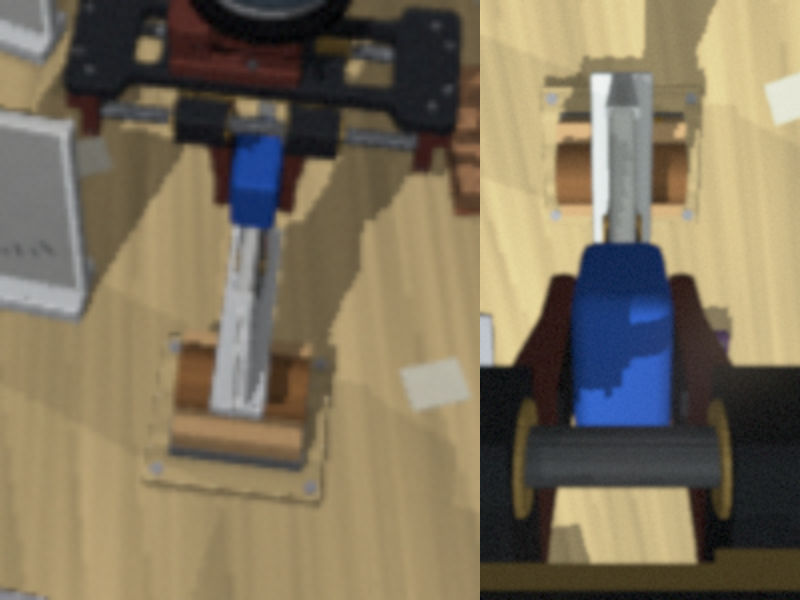

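>>> move_arm(rows=[[0,0,-1.5,6,0],[0,0,-2,10,0],[0,0,-2,10,0],[0,0,-2,10,0],[0,0,-2,10,0],[0,0,-2,10,0],[0,0,-1.5,10,0],[0,0,0,0,0],[0,0,0,0,0],[0,0,0,0,0]])

```text
t: 10.95
ee_pos: [533.0, -175.2, 391.9]
orientation: [-3.113, -0.415, 0.002]
ft_force: [1.0, 0.1, -4.1]
width: 23.9
grasp_force: 30.0
```

>>> move_arm(rows=[[0,0,0,0,0],[0,0,0,0,0],[0,0,0,0,0],[0,0,0,0,0],[0,0,0,0,0]])

```text
t: 11.58
ee_pos: [533.4, -175.4, 392.9]
orientation: [3.114, 0.412, 0.0]
ft_force: [-0.2, 0.6, -4.0]
width: 23.7
grasp_force: 30.0
```

```bash
python3 - <<'E'
from h import *
a=optics.get_image("side"); cv2.imwrite("pics/side5.png",a)
c=cal("side");T=toolM();o=get_obs();print(o["ee_pos"],o["ft_force"])
Z=np.array([0,0,1.]); G=o["ee_pos"]+Z*18.7; up=-T[:,2]; Y=T[:,0]; X=T[:,1]
U=G-162*up-2.5*Y # underside centre
np.savez("s5.npz",U=U,X=X,Y=Y)
# rectify +x face (x=+4): plane coords y -75..75, z -10..190 at 3px/mm
src=[(-75,190),(75,190),(75,-10),(-75,-10)]
pix=np.float32([proj("side",U+4*X+Y*y+up*z,c) for y,z in src]); print(pix.round())
H=cv2.getPerspectiveTransform(pix,np.float32([[0,0],[450,0],[450,600],[0,600]]))
w=cv2.warpPerspective(a,H,(450,600),flags=cv2.INTER_CUBIC)
b=a[int(pix[:,1].min())-5:int(pix[:,1].max())+5,int(pix[:,0].min())-5:int(pix[:,0].max())+5]
b=cv2.resize(b,(int(b.shape[1]*600/b.shape[0]),600)); 
cv2.imwrite("pics/c5.png",np.hstack([w,b])[:,:800])
for l in("mark_tip","pointer_tip"): print(l,[(d["point"],d["conf"]) for d in spotter.find_in("side",l)])
E
```

```text
[ 533.37942294 -175.39145615  392.87360805] [-0.46502381  0.85138387 -3.40263235]
[[296. 195.]
 [380. 176.]
 [369. 238.]
 [301. 256.]]
mark_tip []
pointer_tip [([255.9, 239.3], 0.49), ([336.2, 223.5], 0.47), ([254.4, 162.2], 0.43), ([333.2, 294.6], 0.37)]
```

View pics/c5.png

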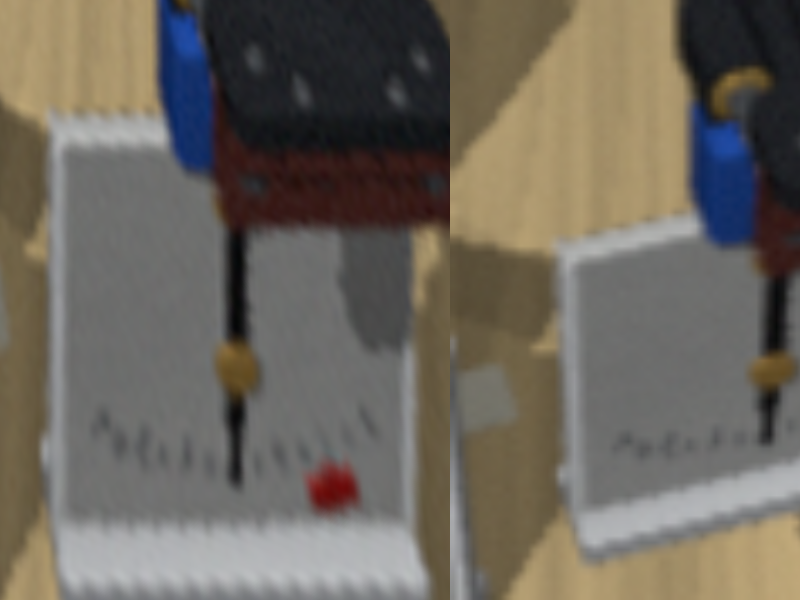

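Rectified c5 shows the pointer tip at (236,485) and the red mark at (332,485), with pivot at about row 200 and 3 px/mm. The gauge hangs level and the mark is about 0.33 rad towards gauge +y. I'll return to the block heading and refine the crown from the earlier wrist picture.

>>> move_arm(rows=[[0,0,1.5,-6,0],[0,0,2,-10,0],[0,0,2,-10,0],[0,0,2,-10,0],[0,0,2,-10,0],[0,0,2,-10,0],[0,0,1.5,-10,0],[0,0,0,0,0],[0,0,0,0,0]])

```text
t: 12.85
ee_pos: [533.8, -175.6, 263.5]
orientation: [2.39, 2.038, 0.001]
ft_force: [0.2, 0.4, -3.4]
width: 23.9
grasp_force: 30.0
```

```bash
python3 - <<'E'
from h import *
c=cal("wrist"); a=optics.get_image("wrist"); cv2.imwrite("pics/w6.png",a); o=get_obs(); print(o["ee_pos"],o["ft_force"])
T=toolM();Y=T[:,0].copy();Y[2]=0;X=T[:,1]
for yc in(-185,-179,-173):
  O=np.array([531,yc,0]); 
  tang=max(proj("wrist",O+Y*20*np.sin(t)+[0,0,56+20*np.cos(t)],c)[1] for t in np.linspace(-1.57,1.57,60))
  print(yc,"ridge +y foot",proj("wrist",O+Y*20+[0,0,56],c)[1].round(1),"shoulder +y edge",proj("wrist",O+Y*32+[0,0,56],c)[1].round(1),"ridge tangent",round(tang,1),"-y board edge",proj("wrist",O-Y*50+[0,0,10],c)[1].round(1),"+y board",proj("wrist",O+Y*50+[0,0,10],c)[1].round(1),"xends",[proj("wrist",O+X*s+[0,0,76],c)[0].round(1) for s in(-40,40)])
cv2.imwrite("pics/c6.png",cv2.resize(a[130:230,250:370],None,fx=6,fy=6,interpolation=3))
w=cv2.imread("pics/side5.png").astype(int); s=np.load("s5.npz"); m=(w[...,2]-w[...,1]>70)&(w[...,2]-w[...,0]>70); m[:170]=0;m[260:]=0;m[:,:300]=0;m[:,380:]=0
p=np.argwhere(m).mean(0)[::-1]; K,t,M=cal("side"); d=M@np.linalg.solve(K,[*p,1]); P0=s["U"]+4*s["X"]; q=t+d*(((P0-t)@s["X"])/(d@s["X"]))-s["U"]
print("red y,z",q@s["Y"],q[2],m.sum(),"angle",np.arctan2(q@s["Y"],125-q[2]))
E
```

```text
[ 533.95485192 -175.60101877  263.77228684] [ 0.62340391 -0.42147178 -4.1574331 ]
-185 ridge +y foot 172.3 shoulder +y edge 162.7 ridge tangent 203.5 -y board edge 213.4 +y board 144.4 xends [np.float64(276.3), np.float64(342.4)]
-179 ridge +y foot 167.6 shoulder +y edge 158.0 ridge tangent 199.0 -y board edge 209.5 +y board 140.0 xends [np.float64(275.3), np.float64(341.7)]
-173 ridge +y foot 162.9 shoulder +y edge 153.1 ridge tangent 194.5 -y board edge 205.7 +y board 135.5 xends [np.float64(274.3), np.float64(341.1)]
red y,z 35.05400734554089 27.61418503851806 12 angle 0.34551116415384553
```

View pics/c6.png

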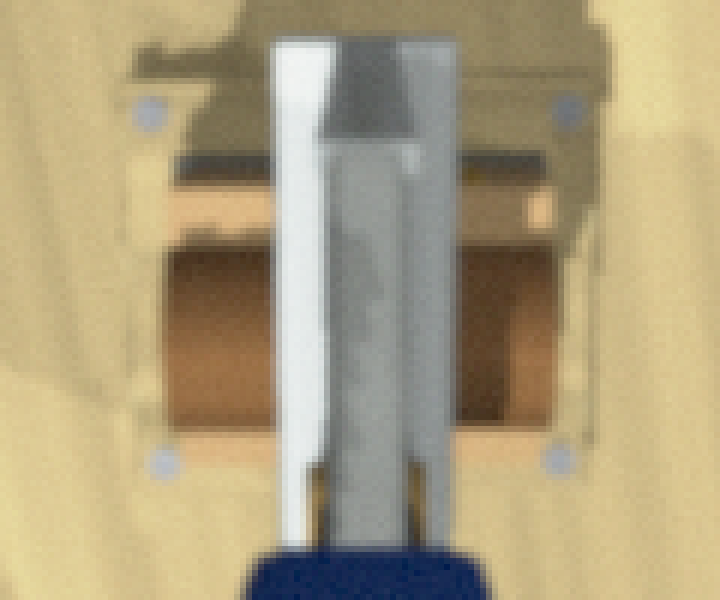

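>>> move_arm(rows=[[-0.5,0,1,0,0],[0,0,1.5,0,0],[0,0,1.2,0,0],[0,0,0.4,0,0],[0,0,0.2,0,0],[0,0,0.2,0,0],[0,0,0,0,0],[0,0,0,0,0]])

```text
t: 13.9
ee_pos: [532.8, -180.4, 218.4]
orientation: [2.387, 2.042, 0.001]
ft_force: [0.0, 0.1, -0.9]
width: 23.7
grasp_force: 30.0
```

>>> move_arm(rows=[[0,0,0.2,0,0],[0,0,0.2,0,0],[0,0,0,0,0],[0,0,0,0,0],[0,0,0,0,0]])

```text
t: 14.52
ee_pos: [532.9, -180.4, 214.8]
orientation: [2.387, 2.042, 0.001]
ft_force: [-2.6, 1.2, 7.5]
width: 23.6
grasp_force: 30.0
```

>>> move_arm(rows=[[0.5,0,0,0,0],[0.5,0,0.03,0,0],[0.5,0,0.04,0,0],[0.5,0,0.05,0,0],[0,0,0,0,0]])

```text
t: 15.15
ee_pos: [535.9, -160.9, 213.5]
orientation: [2.386, 2.042, -0.001]
ft_force: [-2.4, -0.5, 7.0]
width: 24.0
grasp_force: 30.0
```

```bash
python3 - <<'E'
from h import *
a={n:optics.get_image(n) for n in("side","wrist")}
for n in a: cv2.imwrite(f"pics/{n}7.png",a[n])
o=get_obs(); print(o["ee_pos"],o["ft_force"])
im=np.hstack([cv2.resize(a["side"][205:325,280:390],(480,524)),cv2.resize(a["wrist"][130:330,250:370],(314,524))])
cv2.imwrite("pics/c7.png",im)
E
```

```text
[ 535.89832128 -160.96428145  213.48970347] [-2.10535275 -0.83660864  6.44646312]
```

View pics/c7.png

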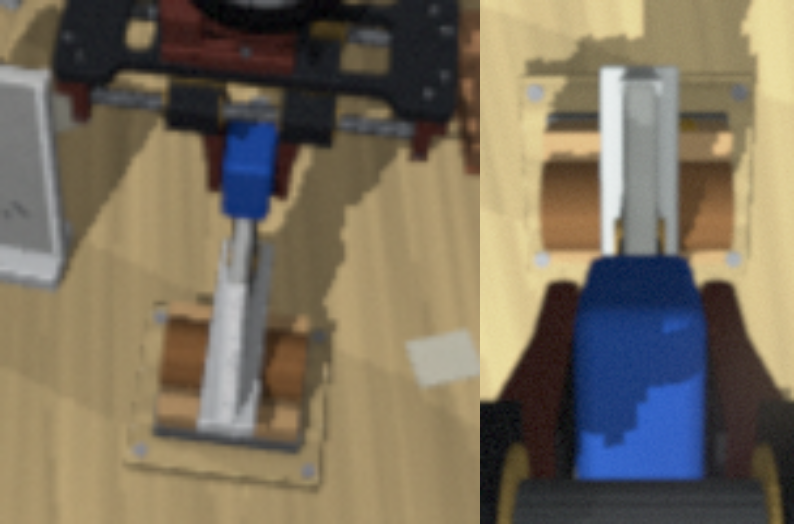

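```bash
cat >> h.py <<'E'
def pred(a,pz=161.5,dy=-2):
    "gauge rocked a (top to +y): project foot end edge features, pivot at grasp point"
    o=get_obs();T=toolM();Y=T[:,0];X=T[:,1];U=-T[:,2];G=o["ee_pos"]+18.7*U
    n=np.cos(a)*U+np.sin(a)*Y; t=np.cos(a)*Y-np.sin(a)*U
    B=G-pz*n+dy*t
    print("a",a,"mid",B.round(),"| wrist +y foot top",proj("wrist",B+60*t+12*n)[1].round(1),"| side -y foot bottom",proj("side",B-60*t)[1].round(1),"top",proj("side",B-60*t+12*n)[1].round(1),"| grip side top -y",proj("side",B-22*t+182*n)[1].round(1),"bot",proj("side",B-22*t+140*n)[1].round(1),"| dial top -y",proj("side",B-60*t+141*n)[1].round(1),proj("side",B-60*t+141*n)[0].round(1))
E
python3 - <<'E'
from h import *
for a in(0,.06,.12,.18): pred(a)
E
```

```text
a 0 mid [ 536. -163.   71.] | wrist +y foot top 138.3 | side -y foot bottom 299.4 top 297.2 | grip side top -y 245.4 bot 255.6 | dial top -y 271.2 333.1
a 0.06 mid [ 534. -173.   71.] | wrist +y foot top 147.5 | side -y foot bottom 302.5 top 300.1 | grip side top -y 244.5 bot 255.8 | dial top -y 270.8 333.1
a 0.12 mid [ 533. -182.   72.] | wrist +y foot top 156.6 | side -y foot bottom 305.4 top 302.7 | grip side top -y 243.6 bot 255.9 | dial top -y 270.3 333.1
a 0.18 mid [ 531. -192.   74.] | wrist +y foot top 165.6 | side -y foot bottom 308.2 top 305.3 | grip side top -y 242.7 bot 255.9 | dial top -y 269.7 333.1
```

No slip so far: the wrist foot-end row of 156 gives a rock of about 0.12 rad, as expected. Continuing towards 0.325.

>>> move_arm(rows=[[0.5,0,0.05,0,0],[0.5,0,0.08,0,0],[0.5,0,0.1,0,0],[0.5,0,0.11,0,0],[0,0,0,0,0]])

```text
t: 15.88
ee_pos: [539.0, -141.0, 209.9]
orientation: [2.386, 2.042, -0.0]
ft_force: [-2.4, -0.3, 6.1]
width: 23.8
grasp_force: 30.0
```

>>> move_arm(rows=[[0.5,0,0.13,0,0],[0.5,0,0.14,0,0],[0.2,0,0.05,0,0],[0,0,0,0,0],[0,0,0,0,0],[0,0,0,0,0],[0,0,0,0,0],[0,0,0,0,0]])

```text
t: 16.88
ee_pos: [540.9, -129.2, 206.8]
orientation: [2.386, 2.042, 0.0]
ft_force: [-2.8, 0.8, 6.0]
width: 23.7
grasp_force: 30.0
```

```bash
python3 - <<'E'
from h import *
a={n:optics.get_image(n) for n in("side","wrist")}
for n in a: cv2.imwrite(f"pics/{n}8.png",a[n])
o=get_obs(); print(o["ee_pos"],o["ft_force"],o["qvel"].round(3))
im=np.hstack([cv2.resize(a["side"][205:325,280:390],(480,524)),cv2.resize(a["wrist"][130:330,250:370],(314,524))])
cv2.imwrite("pics/c8.png",im)
for x in(.2,.26,.3,.33,.36): pred(x)
E
```

```text
[ 540.87787671 -129.28290879  206.7882575 ] [-3.26162731 -0.72642228  6.33307519] [ 0.001  0.     0.001  0.    -0.    -0.002]
a 0.2 mid [ 536. -163.   68.] | wrist +y foot top 168.6 | side -y foot bottom 297.3 top 294.2 | grip side top -y 231.3 bot 244.8 | dial top -y 257.5 334.8
a 0.26 mid [ 534. -172.   70.] | wrist +y foot top 177.5 | side -y foot bottom 299.7 top 296.3 | grip side top -y 230.4 bot 244.7 | dial top -y 256.7 334.8
a 0.3 mid [ 533. -178.   72.] | wrist +y foot top 183.4 | side -y foot bottom 301.2 top 297.6 | grip side top -y 229.8 bot 244.7 | dial top -y 256.2 334.8
a 0.33 mid [ 533. -183.   73.] | wrist +y foot top 187.8 | side -y foot bottom 302.2 top 298.6 | grip side top -y 229.4 bot 244.6 | dial top -y 255.7 334.9
a 0.36 mid [ 532. -187.   75.] | wrist +y foot top 192.3 | side -y foot bottom 303.2 top 299.4 | grip side top -y 228.9 bot 244.5 | dial top -y 255.2 334.9
```

View pics/c8.png

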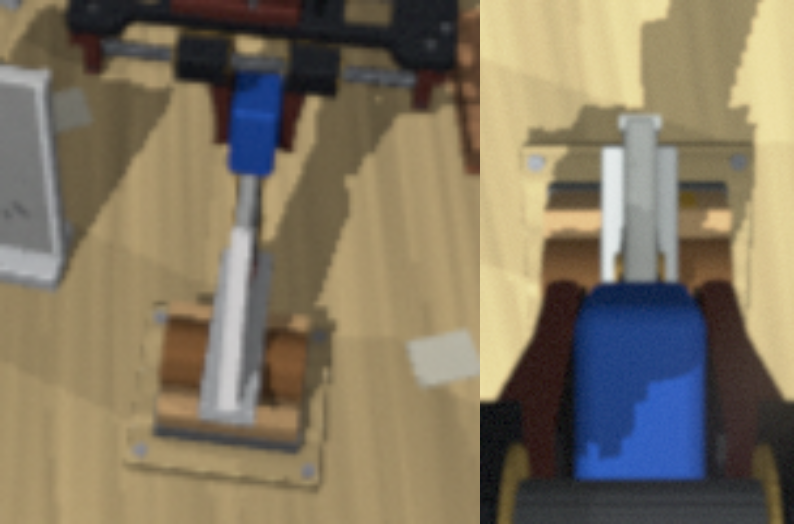

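```bash
python3 - <<'E'
from h import *
T0=toolM();o=get_obs();K,t,M=cal("wrist"); ct=T0.T@(t-o["ee_pos"]); Rm=T0.T@M
h=np.radians(-16.7); y=np.array([np.cos(h),np.sin(h),0]); z=np.array([0,0,-1.]); T=np.c_[np.cross(y,z),y,z]
c=(K,np.array([489.5,132.7,379.9])+T@ct,T@Rm)
a=cv2.imread("pics/w2.png").astype(int)[105:225,280:360]; m=(a[...,2]-a[...,1]>25)&(a[...,2]-a[...,0]>25)
pts=np.argwhere(m); pts=pts[(abs(pts[:,1]-38)<4)&(pts[:,0]<42)]
print("red w2 rows",pts[:,0].min()+105,pts[:,0].mean()+105,pts[:,0].max()+105,len(pts))
g=np.radians(-18);X=np.array([np.cos(g),np.sin(g),0]);Y=np.array([-np.sin(g),np.cos(g),0]);O=np.array([507.5,137,0])
for mk in(.25,.29,.33,.37): print(mk,[proj("wrist",O-5*X+Y*r*np.sin(mk)+[0,0,125-r*np.cos(mk)],c).round(1) for r in(95,106)])
print("foot +y top",proj("wrist",O+60*Y+[0,0,12],c))
# side5: pointer tip vs red, in dial plane
s=np.load("s5.npz");K,t,M=cal("side");w=cv2.imread("pics/side5.png").astype(int)
def pl(p,x):
  d=M@np.linalg.solve(K,[*p,1]);P0=s["U"]+x*s["X"];q=t+d*(((P0-t)@s["X"])/(d@s["X"]))-s["U"];return q@s["Y"],q[2]
dk=[p for p in np.argwhere(w.sum(2)<150) if 222<p[0]<236 and 325<p[1]<350]
for p in dk: print(p[::-1],np.round(pl(p[::-1],5),1),end=" ")
print(); rd=w[...,2]-(w[...,1]+w[...,0])/2; rd[:170]=0;rd[260:]=0;rd[:,:340]=0;rd[:,372:]=0
for p in np.argwhere(rd>40): print(p[::-1],int(rd[tuple(p)]),np.round(pl(p[::-1],5),1),end=" ")
E
```

```text
red w2 rows 134 137.1 141 10
0.25 [array([317.6, 143.3]), array([317.5, 141.1])]
0.29 [array([317.7, 141.1]), array([317.6, 138.7])]
0.33 [array([317.7, 139. ]), array([317.7, 136.3])]
0.37 [array([317.8, 136.8]), array([317.7, 134. ])]
foot +y top [320.87027746 120.49848034]
[338 223] [ 2.2 78. ] [338 228] [ 2.9 60.5] [339 228] [ 5.  59.6] [338 229] [ 3.  56.9] [339 229] [ 5.1 56. ] [337 230] [ 1.  54.2] [338 230] [ 3.1 53.3] [339 230] [ 5.3 52.4] [337 231] [ 1.2 50.6] [338 231] [ 3.3 49.7] [338 232] [ 3.4 46. ] [338 233] [ 3.6 42.3] [338 234] [ 3.7 38.6] [338 235] [ 3.8 34.9] 
[358 170] 50 [ 31.7 220.1] [358 171] 42 [ 31.9 217.6] [359 171] 41 [ 33.7 217. ] [361 176] 46 [ 38.4 203. ] [340 224] 43 [ 6.5 72.8] [340 225] 44 [ 6.6 69.3] [340 226] 42 [ 6.8 65.8] [352 231] 45 [33.5 36.8] [353 231] 56 [35.8 35.8] [354 231] 57 [38.  34.9] [355 231] 69 [40.2 34. ] [351 232] 53 [31.6 34. ] [352 232] 74 [33.8 33. ] [353 232] 88 [36.  32.1] [354 232] 91 [38.2 31.1] [355 232] 89 [40.5 30.2] [356 232] 58 [42.7 29.2] [349 233] 54 [27.4 32.1] [350 233] 79 [29.6 31.1] [351 233] 88 [31.8 30.2] [352 2
[... 7899 characters left out ...]
2 259] 46 [ 17.1 -68.8] [343 259] 47 [ 19.5 -70. ] [344 259] 44 [ 21.9 -71.2] [345 259] 43 [ 24.4 -72.4] [346 259] 42 [ 26.8 -73.6] [347 259] 45 [ 29.2 -74.9] [348 259] 44 [ 31.7 -76.1] [349 259] 43 [ 34.1 -77.3] [350 259] 43 [ 36.6 -78.5] [351 259] 43 [ 39.  -79.8] [352 259] 41 [ 41.5 -81. ] [353 259] 42 [ 44.  -82.2] [354 259] 42 [ 46.5 -83.5] [355 259] 43 [ 49.  -84.7] [356 259] 44 [ 51.5 -86. ] [357 259] 44 [ 54.  -87.2] [358 259] 44 [ 56.5 -88.5] [359 259] 44 [ 59.  -89.8] [360 259] 43 [ 61.6 -91. ] [361 259] 42 [ 64.1 -92.3] [362 259] 42 [ 66.7 -93.6] [363 259] 42 [ 69.2 -94.9] [364 259] 41 [ 71.8 -96.2] [365 259] 43 [ 74.4 -97.4] [366 259] 43 [ 77.  -98.7] [367 259] 40 [  79.6 -100. ]
```

The mark is at about 0.325 rad and the gauge rock at about 0.32 rad, and two views agree on each. The contact force is about 10 N. I'll let the pointer settle and then hand in.

>>> move_arm(rows=[[0,0,0,0,0],[0,0,0,0,0],[0,0,0,0,0],[0,0,0,0,0],[0,0,0,0,0],[0,0,0,0,0],[0,0,0,0,0],[0,0,0,0,0],[0,0,0,0,0],[0,0,0,0,0]])

```text
t: 18.23
ee_pos: [540.9, -129.3, 206.8]
orientation: [2.386, 2.042, 0.0]
ft_force: [-2.0, 0.8, 5.8]
width: 24.3
grasp_force: 30.0
```

>>> move_arm(rows=[[0,0,0,0,0],[0,0,0,0,0],[0,0,0,0,0],[0,0,0,0,0],[0,0,0,0,0],[0,0,0,0,0],[0,0,0,0,0],[0,0,0,0,0]])

```text
t: 19.23
ee_pos: [540.9, -129.3, 206.8]
orientation: [2.386, 2.042, 0.0]
ft_force: [-2.3, -0.4, 5.4]
width: 23.6
grasp_force: 30.0
```

```bash
python3 -c "
from h import *
print(get_obs()['ft_force'],close_job())"
```

```text
the job is handed in; nothing more can be done
[-2.27378928 -0.38348039  5.40735931] None
```

I handed in the job with the gauge held by its grip on the ridge at about 10 N, rocked about 0.32 rad against a mark I measured at about 0.325 rad; the pointer on the mark was worked out from those angles rather than seen directly, and no verdict came back.

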